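Load the dynamics cart and hold it cocked against the spring launcher

ROBOT

A 6-joint arm with a two-finger parallel gripper is mounted at the origin on a cart in front of the work surface, level with it; the furniture and walls round the work are solid. World frame = base frame: x ahead of the robot, y to its left, z up, the work surface at z = 0. Lengths are in m, angles in rad, forces in N, time in s.
With the tool pointing down it reaches from about 0.225 to 0.875 m from the base axis. Payload 3.4 kg.
Tool frame: the origin (TCP) lies midway between the tips of the shut fingers; the grasp point (between the pads) lies 19 mm behind it; z points along the fingers, y is the line along which they close (so a half turn about z gives the same grasp; the last joint's range is limited). The gripper opens to 85 mm and grips with 20 to 120 N. Pads are 22 mm wide; open, the fingers measure 114 mm over their backs; the gripper's body (76 mm by 85 mm) begins 54 mm behind the grasp point. The pads swing forward as they close: fully open they stand 13 mm farther back than shut.
Start: joints at [1.07, 0.276, 1.505, -0, 1.361, -0.121], TCP at [0.213, 0.534, 0.231] pointing down, gripper open.
Joint ranges: [-2.89, 2.89], [-0.75, 2.08], [0.22, 2.7], [-1.18, 4.32], [0.11, 2.71], [-2.7, 2.7]. Speed limits (rad/s): [2.57, 2.57, 3.14, 3.14, 3.14, 3.14].

INTERFACE

Orientations are given as a unit quaternion [w, x, y, z].
In Python, from rig import manip gives the robot as it stands. The module is installed in compiled form; this text tells all that it offers. Calls block until the motion is done:
- manip.goto(position, orientation): joint-space move of the TCP to a pose.
- manip.line_to(position, orientation=None, velocity=0.15, f_stop=None): straight line of the TCP; orientation=None keeps the orientation; velocity is the mean speed in m/s. With f_stop (N) it stops when the force on the tool has changed by that much, and returns True; else False.
- manip.movej(angles): joint-space move.
- manip.grip(opening, strength=None): opening from 0.0 (shut) to 1.0 (fully open); strength is the grip in N (None keeps the last); returns when the fingers have stopped.
- manip.dwell(seconds).
- manip.solve_ik(position, orientation): joint angles nearest the present ones, or None.
- manip.get_obs(): the state.
- manip.camera(name): name is "scene" or "side" or "wrist"; returns a dict with "img" (480x640x3 uint8, red, green, blue), "intrinsics" (3x3 intrinsics, pixels), "xyz" and "rotation" of the camera in the world. Camera axes: x right, y up, looking along -z (the intrinsics and any distortion apply to the point x, -y, -z); pixel columns grow to the right and rows downward; lengths in m; the calibration is good to about 2 mm. A picture is of the moment at which its call begins. There is no depth.
A pose or a line that the arm cannot do raises manip.PlanningError and nothing moves.
- manip.sign_off(): hands the job in; it is judged then, once.
The state is a dict: "t": time; "qpos": joint angles; "joint_vel": joint speeds; "effort": joint torques, N m; "ee_pos": TCP position; "tool_rot": TCP orientation; "wrist_force": force on the tool from outside, world axes, zero at the start; "moment": the same for the moment, N m; "finger_gap": opening from 0.0 (shut) to 1.0 (fully open); "grip_force": force on a finger pad.
Only numpy, scipy, OpenCV 4.12 (cv2) and the standard library are available. Lean on these libraries where they do the work, as an engineer would, in place of code of your own. Each camera call takes 0.05 s, during which the arm holds its last target. There are 200 camera calls.

TASK

Get the physics cart ready for the launch demonstration: put the steel weight bar in the cart's tray, set the cart with all its wheels between the rails of the track, steel plate towards the red spring launcher, and push it back until the plate is firmly against both stop pads of the launcher. Do not ram the stop or disturb the mug, notebook, pencil and eraser, and finish while still holding the cart pressed there, ready to be let go later.

Things in the scene. Friction and masses are not known exactly. Their poses are not given: they have to be found in the camera images.
- track: fixed aluminium track, 460 (x) x 80 mm; origin on the table under its middle; x points along it, away from the launcher. Deck for the wheels 24 mm above the table; rails at both sides stand 6 mm above the deck, sloping to lead the wheels in, 62 mm apart at the deck. Red launcher housing at x -221 to -185 mm (76 mm high), black buffer from x +203 mm (64 mm high)
- stop_pads: the hard stop: two black rubber pads, 13 mm across, fixed on the launcher's front at the track's y = +-24 mm, 25 mm above the deck; origin and axes as the track. The pad faces lie at the track's x = -174 mm, so with the plate against them the cart's origin is at x = -109, y = 0, z = 24 mm of the track
- stop_face (a point): point midway between the two stop pads, in the plane of their faces, 25 mm above the deck; axes as the track
- plunger (a joint): travel in m of the launcher's sprung plunger: 0 fully out, grows as it is pushed in (towards the track's -x); 0.025 when its tip is level with the pad faces, 0.029 at most. It pushes back with 2 N at the start and 200 N/m more, about 7 N at the stop, and springs out when let go
- plunger_tip (a point): centre of the front face of the plunger's black tip (21 mm across), 25 mm above the deck, midway between the pads and 25 mm in front of them when out; clear of it and of the buffer, the cart's origin can stand at the track's x = -75 to +130 mm
- cart: blue dynamics cart, 131 mm long (x), body 50 mm wide (53 over the wheels), 39 mm high, 0.29 kg, rolls freely along x; origin on the ground under its middle. Front (+x): black rubber buffer, white band on top; rear: steel plate 65 mm behind the origin. Straight sides from 19 to 39 mm above the ground to grip across 50 mm, between the wheels (26 mm in diameter, at x = +-42 mm)
- cart_plate (a point): centre of the outer face of the cart's rear steel strike plate (46 x 26 mm), 25 mm above the wheels' ground; axes as the cart
- cart_tray (a point): centre of the floor of the open tray in the cart's top, 29 mm above the cart's origin; 76 (x) x 40 mm inside, walls 10 mm high; axes as the cart
- weight_bar: plain steel weight bar, 64 mm (x) x 30 mm (y) x 28 mm high, about 0.4 kg, lying flat; origin at the centre of its underside. It fits the cart's tray lengthwise with 5 mm to spare all round (either end first) and stands 18 mm out of it
- mug: white mug, 78 mm across, 97 mm high, to the right of the launcher; to be left alone
- notebook: black notebook, 210 x 153 x 16 mm, left of the track; to be left alone
- pencil: yellow pencil, 165 mm long, at the near edge of the table; to be left alone
- eraser: eraser in a blue sleeve, 42 x 20 x 12 mm, at the near edge of the table; to be left alone
Not all that is in view belongs to the job. There is more than one size of the cart; the job needs the larger.

How it is judged:
By the outcome, as a careful person would: the job done as asked, in the order asked, and still so for the second after the job is handed in, while the arm keeps its last pose, push and grip.
It also fails if it takes over 58 s, if anything falls off the work surface, if the arm or the gripper's body presses on something with over 40 N, if the wrist force passes 120 N, or if a joint passes its speed limit or range.

## Working session

There is one attempt and no reset: what is moved stays moved. The work goes in short steps, each a Python script; the robot and the scene stay as the last script left them, time stands still between calls to the robot, and variables do not carry over. Pictures are saved under pics/ and viewed, at most 13 in all, crops included, and the job is handed in when it is done.

```bash
mkdir -p pics
cat > h.py <<'E'
import numpy as np, cv2
from rig import manip
def snap(name, fn):
    c=manip.camera(name); cv2.imwrite('pics/'+fn+'.png', c['img'][:,:,::-1]); np.savez('pics/'+fn+'.npz',K=c['intrinsics'],p=c['xyz'],R=c['rotation'],**{k:np.array(v) for k,v in c.items() if k not in('img','intrinsics','xyz','rotation')}); return c
def ray(fn,uv):
    d=np.load('pics/'+fn+'.npz',allow_pickle=True); K=d['K']; v=np.linalg.solve(K,[uv[0],uv[1],1.]); w=d['R']@np.array([v[0],-v[1],-v[2]]); return d['p'],w/np.linalg.norm(w)
def atz(fn,uv,z):
    p,w=ray(fn,uv); return p+w*(z-p[2])/w[2]
def tri(a,ua,b,ub):
    p,w=ray(a,ua); q,v=ray(b,ub); s=np.linalg.lstsq(np.c_[w,-v],q-p,rcond=None)[0]; A=p+s[0]*w;B=q+s[1]*v; return (A+B)/2,np.linalg.norm(A-B)
def proj(fn,X):
    d=np.load('pics/'+fn+'.npz',allow_pickle=True); c=d['R'].T@(np.array(X)-d['p']); k=d['K']@np.array([c[0],-c[1],-c[2]]); return k[:2]/k[2]
E
python3 - <<'E'
from h import *
for n in ('scene','side','wrist'):
    c=snap(n,n+'0'); print(n,list(c.keys()),c['xyz'].__repr__(),np.round(c['rotation'],3).tolist(),np.array(c['intrinsics']).tolist(),{k:v for k,v in c.items() if k not in('img','xyz','rotation','intrinsics')})
print(manip.get_obs())
E
```

```text
scene ['img', 'intrinsics', 'xyz', 'rotation'] array([-0.3886757 , -0.60233301,  0.67601596]) [0.767, 0.452, -0.221, -0.399] [[449.80872446519606, 0.0, 321.1015534862047], [0.0, 449.80872446519606, 236.7372503217766], [0.0, 0.0, 1.0]] {}
side ['img', 'intrinsics', 'xyz', 'rotation'] array([ 0.07080768, -1.09441368,  0.69624164]) [0.839, 0.516, -0.098, -0.144] [[514.9848958543996, 0.0, 317.37083835254697], [0.0, 514.9848958543996, 250.87446264219125], [0.0, 0.0, 1.0]] {}
wrist ['img', 'intrinsics', 'xyz', 'rotation'] array([0.14955254, 0.55956047, 0.37311018]) [0.82, -0.112, -0.075, 0.556] [[404.6352600929012, 0.0, 320.1810226638053], [0.0, 404.6352600929012, 235.95826512352232], [0.0, 0.0, 1.0]] {}
{'t': 0.15, 'qpos': array([ 1.06999473e+00,  2.76451156e-01,  1.50585057e+00, -2.93652044e-06,
        1.36067676e+00, -1.20985829e-01]), 'joint_vel': array([-9.01732896e-04, -2.96316954e-03, -2.35662447e-03, -7.82444361e-04,
        8.17293843e-05, -4.24797826e-04]), 'effort': array([ 1.45452609e-04, -4.17145514e+01, -2.46031719e+01, -3.27444122e-04,
        7.71378429e-03, -1.83941012e-06]), 'ee_pos': array([0.21299059, 0.53367728, 0.23063431]), 'tool_rot': array([-2.10603173e-04,  1.88768090e-01,  9.82021450e-01, -6.60138516e-04]), 'wrist_force': array([ 0.00187033,  0.18844967, -0.74446124]), 'moment': array([-0.02705581,  0.05046984,  0.00815167]), 'grip_force': 0.0, 'finger_gap': 1.0013280758710503}
```

View pics/scene0.png

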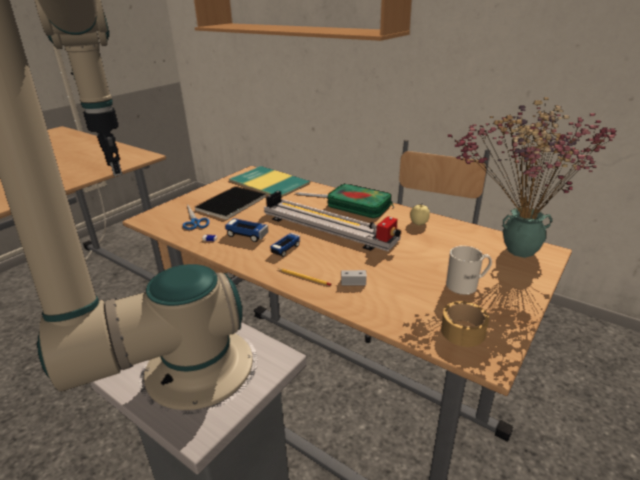

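View pics/side0.png

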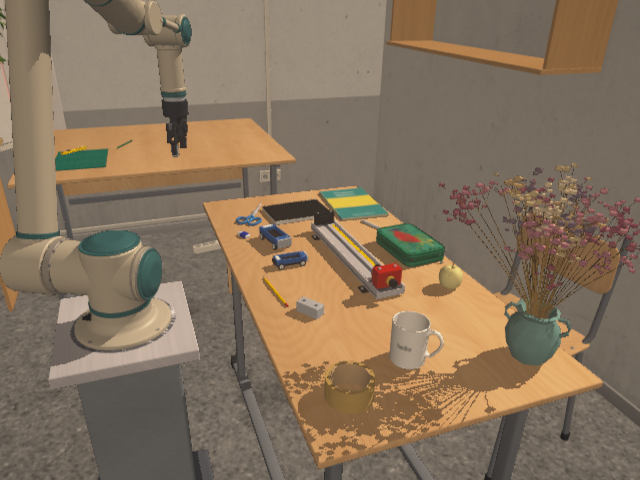

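Run:
```python
from h import *
P={'cart':((247,230),(275,237)),'small':((285,243),(290,260)),'bar':((353,278),(310,308)),'launcher':((387,231),(387,277)),'buffer':((273,200),(323,217)),'mug':((464,270),(410,340)),'eraser':((208,238),(244,235))}
for k,(a,b) in P.items():
    X,e=tri('scene0',a,'side0',b); print(k,X.round(3),round(e,4))
a=cv2.resize(cv2.imread('pics/scene0.png')[170:300,170:420],None,fx=3,fy=3,interpolation=3)[:, :750]
b=cv2.imread('pics/side0.png')
cv2.imwrite('pics/c0.png',a)
```

```text
Traceback (most recent call last):
  File "h.py", line 10, in tri
    p,w=ray(a,ua); q,v=ray(b,ub); s=np.linalg.lstsq(np.c_[w,-v],q-p,rcond=None)[0]; A=p+s[0]*w;B=q+s[1]*v; return (A+B)/2,np.linalg.norm(A-B)
        ~~~^^^^^^
  File "h.py", line 6, in ray
    d=np.load('pics/'+fn+'.npz',allow_pickle=True); K=d['K']; v=np.linalg.solve(K,[uv[0],uv[1],1.]); w=d['R']@np.array([v[0],-v[1],-v[2]]); return d['p'],w/np.linalg.norm(w)
                                                                                                       ~~~~~~^~~~~~~~~~~~~~~~~~~~~~~~~~~~~
ValueError: matmul: Input operand 1 has a mismatch in its core dimension 0, with gufunc signature (n?,k),(k,m?)->(n?,m?) (size 3 is different from 4)
```

Rotation is a quaternion; convert.

```bash
sed -i "s/d\['R'\]/Rm(d['R'])/g" h.py
cat >> h.py <<'E'
from scipy.spatial.transform import Rotation as Ro
def Rm(q): return Ro.from_quat(np.array(q),scalar_first=True).as_matrix()
E
python3 - <<'E'
from h import *
P={'cart':((247,230),(275,237)),'small':((285,243),(290,260)),'bar':((353,278),(310,308)),'launcher':((387,231),(387,277)),'buffer':((273,200),(323,217)),'mug':((464,270),(410,340)),'eraser':((208,238),(244,235))}
for k,(a,b) in P.items():
    X,e=tri('scene0',a,'side0',b); print(k,X.round(3),round(e,4))
a=cv2.resize(cv2.imread('pics/scene0.png')[170:300,170:420],None,fx=3,fy=3,interpolation=3)
cv2.imwrite('pics/c0.png',a)
o=manip.get_obs(); c=np.load('pics/wrist0.npz'); T=Rm(o['tool_rot'])
print('cam in tool',(T.T@(c['p']-o['ee_pos'])).round(4),(T.T@Rm(c['R'])).round(3).tolist())
E
```

```text
cart [0.452 0.301 0.018] 0.0014
small [0.454 0.152 0.015] 0.0052
bar [ 0.426 -0.098  0.009] 0.0008
launcher [ 0.643 -0.077  0.044] 0.0044
buffer [0.626 0.346 0.042] 0.0057
mug [ 0.566 -0.335  0.046] 0.0017
eraser [ 0.375  0.396 -0.005] 0.0005
cam in tool [ 0.0685  0.0003 -0.1425] [[0.001, 0.963, 0.268], [1.0, -0.001, -0.0], [0.0, 0.268, -0.963]]
```

View pics/c0.png

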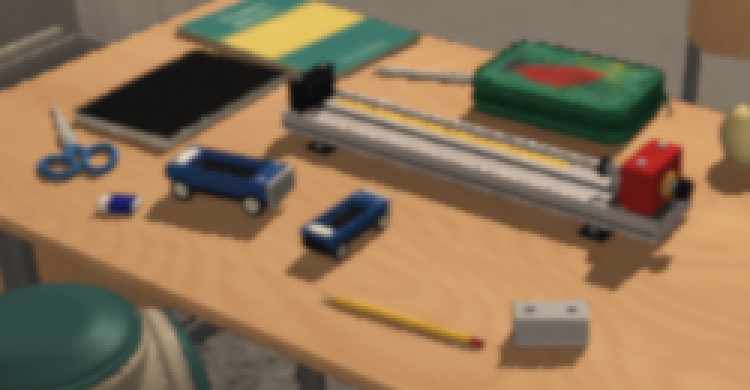

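The crop shows the large cart (white band at crop (190,155), +y end; steel plate at (280,185), −y end), the small cart at (345,220), the bar at (550,325), and the track with its launcher at −y and its buffer at +y. Next I take two overhead wrist views.

Run:
```python
from h import *
q=[0,0,1,0]
manip.goto([0.54,0.22,0.27],q); snap('wrist','w1')
manip.line_to([0.54,0.02,0.27],q,velocity=0.3); snap('wrist','w2')
print(manip.get_obs()['t'],manip.get_obs()['ee_pos'])
for f in('w1','w2'):
    cv2.imwrite(f'pics/{f}b.png',cv2.resize(cv2.imread(f'pics/{f}.png'),(800,600),interpolation=3))
```

```text
2.7333 [0.5399123  0.02157946 0.27000395]
```

View pics/w1b.png

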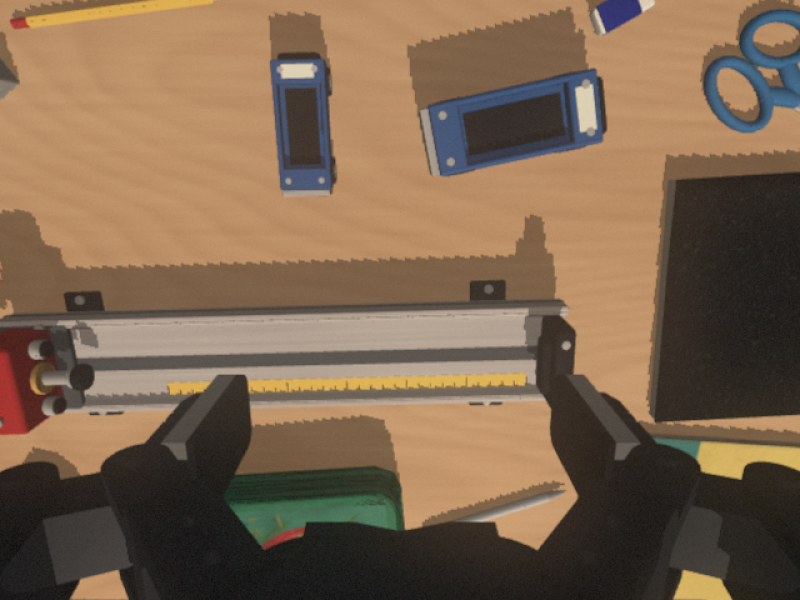

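View pics/w2b.png

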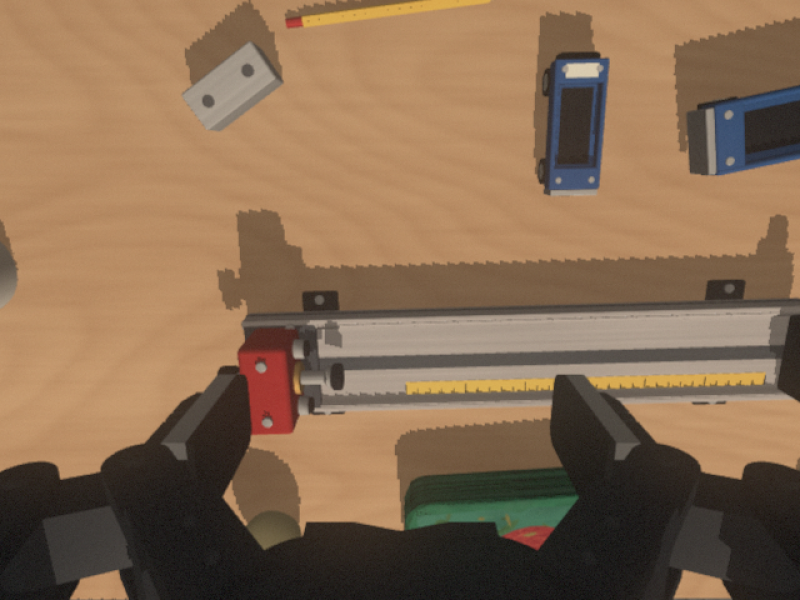

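The bar top lies at w2b (182–282, 42–130). The large cart's deck screws are at w1b (443,115) and (450,162), and the track's feet are at w1b (83,299) and (489,289). I'll triangulate these and make enlarged crops.

Run:
```python
from h import *
s=.8
f=lambda u:(u[0]*s,u[1]*s)
P={'cs1':((443,115),(729,115)),'cs2':((450,162),(731,161)),'foot1':((83,299),(319,299)),'foot2':((489,289),(726,288)),'tip':((88,376),(341,376)),'rul0':((168,388),(407,388)),'rul1':((526,380),(765,379))}
for k,(a,b) in P.items():
    X,e=tri('w1',f(a),'w2',f(b)); print(k,X.round(4),round(e,4))
print('small', [tri('w1',f(a),'w2',f(b))[0].round(4) for a,b in (((289,182),(558,181)),((321,180),(590,180)))])
for n,u in (('c3',(576,85)),('c4',(590,131)),('ws',(585,107))): print(n,atz('w1',f(u),.039).round(4))
for u in ((182,95),(250,42),(282,79),(214,130)): print('bar',atz('w2',f(u),.028).round(4))
a=cv2.resize(cv2.imread('pics/w2.png')[20:115,130:240],None,fx=4,fy=4,interpolation=3)
b=cv2.resize(cv2.imread('pics/w1.png')[45:155,325:495],(680,440)[0:2],interpolation=3)[:380]
c=cv2.resize(cv2.imread('pics/w2.png')[240:345,180:300],None,fx=3,fy=3,interpolation=3)
m=np.zeros((600,800,3),np.uint8); 
b=cv2.resize(cv2.imread('pics/w1.png')[45:155,325:495],None,fx=2,fy=2,interpolation=3)
m[:380,:440]=a; m[:220,445:785]=b; c=c[:,:]; m[225:540,443:803]=c[:, :357]
cv2.imwrite('pics/c1.png',m)
```

```text
cs1 [0.4449 0.2512 0.0397] 0.0002
cs2 [0.4762 0.2568 0.0418] 0.0004
foot1 [ 0.5896 -0.0464  0.0014] 0.0002
foot2 [0.5799 0.2963 0.0017] 0.0004
tip [ 0.6402 -0.0244  0.0452] 0.0002
rul0 [0.6596 0.028  0.0265] 0.0003
rul1 [0.652  0.3266 0.0256] 0.0003
small [array([0.4909, 0.1391, 0.0289]), array([0.4898, 0.1628, 0.0287])]
c3 [0.4251 0.3422 0.039 ]
c4 [0.4552 0.3549 0.039 ]
ws [0.4393 0.3498 0.039 ]
bar [ 0.4313 -0.133   0.028 ]
bar [ 0.3969 -0.082   0.028 ]
bar [ 0.4207 -0.0613  0.028 ]
bar [ 0.455  -0.1126  0.028 ]
```

View pics/c1.png

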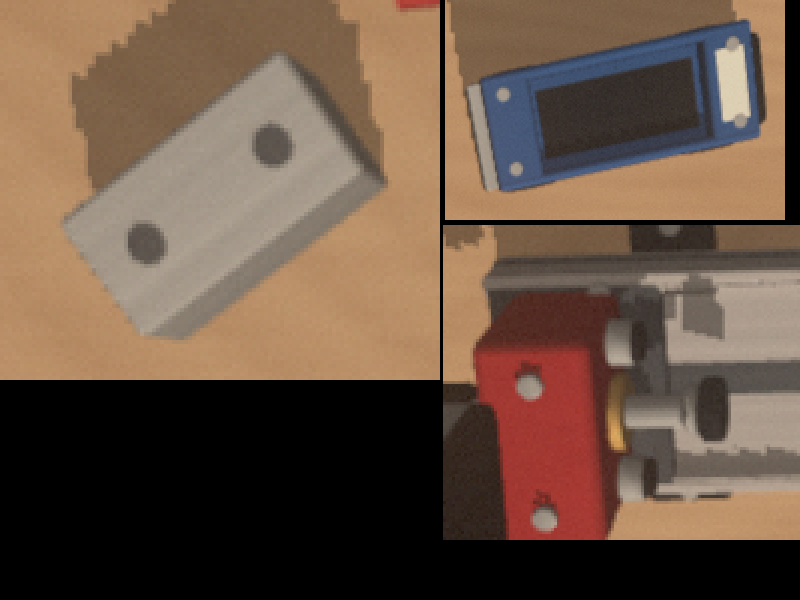

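Run:
```python
from h import *
B=[atz('w2',(x/4+130,y/4+20),.028)[:2] for x,y in((63,220),(280,55),(360,170),(143,335))]
B=np.array(B); print('bar',B.round(4).tolist(),B.mean(0).round(4),[np.linalg.norm(B[i]-B[(i+1)%4]).round(4) for i in range(4)],[np.degrees(np.arctan2(*(B[(i+1)%4]-B[i])[::-1])).round(1) for i in range(4)])
C=lambda x,y,z:atz('w1',((x-445)/2+325,y/2+45),z)[:2]
r1,r2,f1,f2=[C(x,y,.039) for x,y in((503,95),(516,169),(732,43),(741,121))]
p1,p2=C(468,86,.038),C(489,190,.038)
b=[C(x,y,.039) for x,y in((481,78),(502,190),(763,130),(750,20))]
print('scr',[v.round(4) for v in(r1,r2,f1,f2)]); 
for A,D in((r1,f1),(r2,f2),(b[0],b[3]),(b[1],b[2])): print('head',np.degrees(np.arctan2(D[1]-A[1],D[0]-A[0])).round(2),np.linalg.norm(D-A).round(4))
print('plate',p1,p2,(p1+p2)/2, 'body ctr',np.mean(b,0),'scr ctr',np.mean([r1,r2,f1,f2],0))
T=lambda x,y,z:atz('w2',((x-443)/3+180,(y-225)/3+240),z)[:2]
print('pads',T(637,342,.049),T(652,478,.049),'tip',T(720,408,.049))
s=.8
for n,z,us in(('nearrail out',.030,((320,318),(700,305))),('farrail out',.030,((350,411),(540,406)))):
    print(n,[atz('w2',(u[0]*s,u[1]*s),z)[:2].round(4) for u in us])
# IK check
for th in (0,1):
    for p in((.426,-.097,.1),(.45,.29,.1),(.64,.02,.05),(.64,-.06,.05)):
        sg=1 if th else -1
        print(th,p,manip.solve_ik(p,[0,sg*.70710678,.70710678,0]))
```

```text
bar [[0.4305, -0.1328], [0.3971, -0.082], [0.4201, -0.0662], [0.4548, -0.1175]] [ 0.4256 -0.0996] [np.float64(0.0608), np.float64(0.028), np.float64(0.0619), np.float64(0.0287)] [np.float64(123.4), np.float64(34.4), np.float64(-55.9), np.float64(-147.8)]
scr [array([0.4452, 0.2509]), array([0.4764, 0.2575]), array([0.4239, 0.3487]), array([0.4558, 0.3559])]
head 102.27 0.1001
head 101.82 0.1005
head 101.6 0.1166
head 102.78 0.1174
plate [0.44142028 0.23565369] [0.48555862 0.24567559] [0.46348945 0.24066464] body ctr [0.44950939 0.30352508] scr ctr [0.4503027  0.30324705]
pads [ 0.61583771 -0.05030984] [ 0.66398901 -0.04769366] tip [ 0.63879882 -0.02442756]
nearrail out [array([ 0.5972, -0.0415]), array([0.5862, 0.2592])]
farrail out [array([ 0.6792, -0.0198]), array([0.6745, 0.1393])]
0 (0.426, -0.097, 0.1) None
0 (0.45, 0.29, 0.1) [ 4.42459218e-01  3.25301522e-01  1.78751611e+00 -4.44089210e-16
  1.02877503e+00 -2.69913344e+00]
0 (0.64, 0.02, 0.05) None
0 (0.64, -0.06, 0.05) None
1 (0.426, -0.097, 0.1) [-3.83403101e-01  1.92480750e-01  1.98712454e+00 -4.44089210e-16
  9.61987362e-01 -3.83403101e-01]
1 (0.45, 0.29, 0.1) [ 4.42459218e-01  3.25301522e-01  1.78751611e+00 -4.44089210e-16
  1.02877503e+00  4.42459218e-01]
1 (0.64, 0.02, 0.05) [-7.73580899e-02  5.12401870e-01  1.60696357e+00 -4.44089210e-16
  1.02222721e+00 -7.73580899e-02]
1 (0.64, -0.06, 0.05) [-2.01651718e-01  5.15523538e-01  1.60089747e+00 -4.44089210e-16
  1.02517165e+00 -2.01651718e-01]
```

```bash
cat >> h.py <<'E'
def Q(deg): t=np.radians(deg)/2; return [0,np.cos(t),np.sin(t),0]
def st():
    o=manip.get_obs(); print('t',round(o['t'],2),'p',o['ee_pos'].round(4),'gap',round(o['finger_gap'],3),'gf',round(o['grip_force'],1),'F',o['wrist_force'].round(1)); return o
E
python3 - <<'E'
from h import *
q=Q(123.7); b=[.4256,-.0996]
manip.goto(b+[.12],q); manip.grip(1.0,50)
print(manip.line_to(b+[.012],q,velocity=.1,f_stop=8)); st()
manip.grip(0.0,50); st()
manip.line_to(b+[.13],q,velocity=.15); st()
c=[.450,.3038]
manip.goto(c+[.13],Q(102.1)); st()
manip.line_to(c+[.075],Q(102.1),velocity=.12)
w=snap('wrist','w3')['img']; s=snap('side','s3')['img']; g=snap('scene','g3')['img']
m=np.zeros((600,800,3),np.uint8); m[:360,:480]=cv2.resize(w,(480,360)); m[:320,480:]=cv2.resize(s[190:290,220:320],(320,320)); m[320:600,480:]=cv2.resize(g[190:278,200:300],(320,280))
cv2.imwrite('pics/c3.png',m[:,:,::-1]); st()
E
```

```text
False
t 5.08 p [ 0.4261 -0.0998  0.0124] gap 1.005 gf 0.0 F [-0.3  0.1  0.6]
t 5.63 p [ 0.4256 -0.0998  0.0124] gap 0.334 gf 50.9 F [-1.5 -0.7  6.2]
t 6.57 p [ 0.4246 -0.0991  0.129 ] gap 0.339 gf 49.7 F [ 0.  -0.  -5.1]
t 8.07 p [0.4501 0.3029 0.1296] gap 0.338 gf 49.7 F [ 0.1 -0.8 -4.7]
t 8.82 p [0.451  0.3041 0.0761] gap 0.336 gf 49.7 F [-0.4  1.3 -4.5]
```

View pics/c3.png

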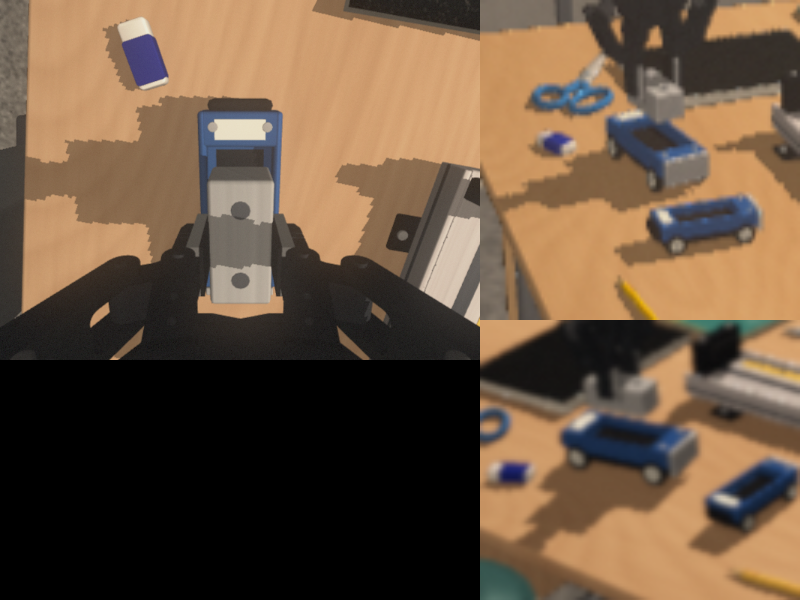

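The wrist crop shows the bar lined up with the cart: front top edge at (241,182), rear edge at (241,302), and front screws at (213,128) and (268,128). A quick numeric check follows; if it's good, I'll lower the bar.

Run:
```python
from h import *
k=640/480; h=np.radians(102.1); R=np.array([[np.cos(h),np.sin(h)],[-np.sin(h),np.cos(h)]])
A=lambda u,z:R@(atz('w3',(u[0]*k,u[1]*k),z)[:2]-np.array([.450,.3038]))
print('bar front/rear',A((241,182),.092),A((241,302),.092),'screws',A((213,128),.039),A((268,128),.039), 'expect ±.050, lateral ±.0165')
x=(A((241,182),.092)+A((241,302),.092))/2; s=(A((213,128),.039)+A((268,128),.039))/2
print(x,s)
d=np.array([s[0]-.050,s[1]])-np.array([x[0],s[1] if 0 else x[1]])
print('correction bar->cart (cart frame)',d)
if np.all(abs(d)<.004):
    q=Q(102.1); c=np.array([.450,.3038])+R.T@d*0.5
    print(manip.line_to([*c,.0425],q,velocity=.06,f_stop=4)); st()
    if manip.get_obs()['ee_pos'][2]<.046:
        manip.grip(1.0); st(); manip.line_to([*c,.13],q,velocity=.15); st(); 
        w=snap('wrist','w4')['img']; s=snap('side','s4')['img']
        m=np.zeros((360,800,3),np.uint8); m[:,:480]=cv2.resize(w,(480,360)); m[:320,480:]=cv2.resize(s[190:290,220:320],(320,320)); cv2.imwrite('pics/c4.png',m[:,:,::-1])
```

```text
bar front/rear [ 0.03089935 -0.00082706] [-0.02998883 -0.00088339] screws [0.04815901 0.01542976] [ 0.04816342 -0.01678014] expect ±.050, lateral ±.0165
[ 0.00045526 -0.00085523] [ 0.04816122 -0.00067519]
correction bar->cart (cart frame) [-0.00229404  0.00018003]
True
t 9.39 p [0.4491 0.3021 0.0413] gap 0.34 gf 50.8 F [-0.7  0.1  4.8]
t 9.98 p [0.4478 0.3015 0.0403] gap 1.0 gf 0.0 F [ 0.2 -0.3  0.4]
t 10.73 p [0.4495 0.3023 0.1293] gap 1.004 gf 0.0 F [-0.   0.5 -0.5]
```

View pics/c4.png

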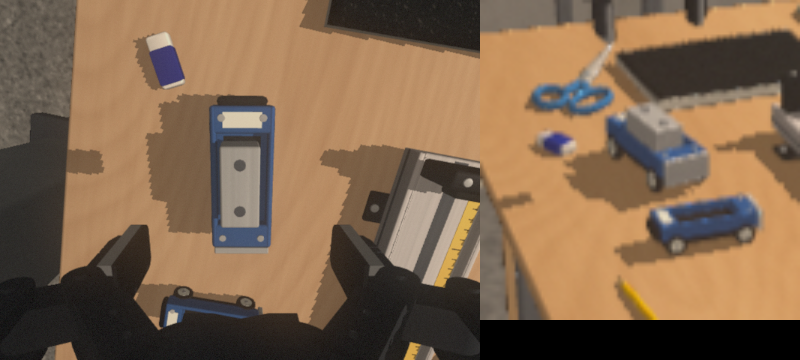

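The bar is seated in the tray; screws are at c4 (222,118), (264,118), (222,239) and (262,239). Next: grip the cart, lift it and hover over the track.

Run:
```python
from h import *
k=640/480
S=np.array([atz('w4',(u*k,v*k),.039)[:2] for u,v in((222,118),(264,118),(222,239),(262,239))]); m=S.mean(0)
d=S[:2].mean(0)-S[2:].mean(0); hd=np.degrees(np.arctan2(d[1],d[0])); print(S.round(4).tolist(),m,hd,np.linalg.norm(d))
c=(m+np.array([.450,.3038]))/2; hd=(hd+102.1)/2; print(c,hd)
assert np.linalg.norm(m-[.45,.3038])<.005 and abs(hd-102.1)<2
q=Q(hd)
manip.line_to([*c,.10],q,velocity=.1)
print(manip.line_to([*c,.011],q,velocity=.09,f_stop=8)); st()
manip.grip(0.0,80); st()
manip.line_to([*c,.06],q,velocity=.08); st()
manip.line_to([*c,.14],q,velocity=.15)
p=[.6363,.0650]; Qt=Q(91.6)
manip.goto([*p,.14],Qt); st()
manip.line_to([*p,.06],Qt,velocity=.1); st()
w=snap('wrist','w5')['img']; s=snap('side','s5')['img']; g=snap('scene','g5')['img']
m=np.zeros((600,800,3),np.uint8); m[:390,:520]=cv2.resize(w,(520,390)); m[:280,520:]=cv2.resize(s[200:300,310:410],(280,280)); m[320:600,520:]=cv2.resize(g[180:260,310:390],(280,280))
cv2.imwrite('pics/c5.png',m[:,:,::-1])
```

```text
[[0.4253, 0.3482], [0.4563, 0.3549], [0.4449, 0.2494], [0.4779, 0.2566]] [0.45110484 0.30226786] 101.82155842880208 0.10069571337332253
[0.45055242 0.30303393] 101.96077921440104
False
t 12.43 p [0.4511 0.3033 0.0115] gap 1.0 gf 0.0 F [-0.5  0.5  0.9]
t 12.86 p [0.4509 0.3033 0.0118] gap 0.571 gf 83.3 F [-1.7 -0.1  5.2]
t 13.62 p [0.4499 0.3027 0.0594] gap 0.575 gf 83.6 F [-1.   0.1 -7.3]
t 15.47 p [0.6351 0.0665 0.1394] gap 0.572 gf 83.7 F [-0.6  0.2 -7.2]
t 16.42 p [0.6371 0.0651 0.0608] gap 0.572 gf 83.7 F [ 0.6  0.4 -6.5]
```

View pics/c5.png

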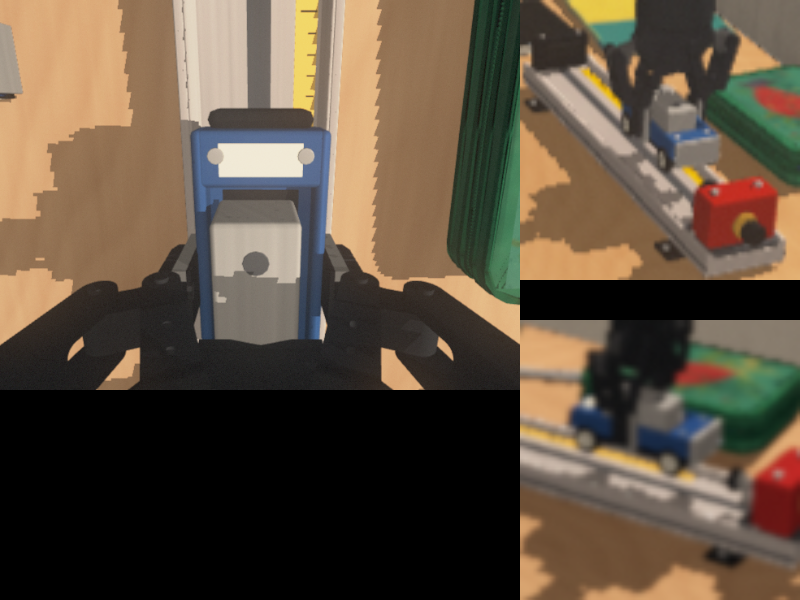

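The hover view shows the cart over the track. The groove is centred at column 259, the cart's screws at 215 and 306 (mid 260.5), and the pencil case's edge is at (450,250). I'll check this numerically, then lower.

Run:
```python
from h import *
k=640/520; h=np.radians(91.6); R=np.array([[np.cos(h),np.sin(h)],[-np.sin(h),np.cos(h)]]); o=np.array([.6371,.0651])
A=lambda u,z:(R@(atz('w5',(u[0]*k,u[1]*k),z)[:2]-o)).round(4)
print('groove',A((259,5),.024),A((259,95),.024),'case',A((450,250),.05),'screws',A((215,156),.088),A((306,156),.088))
lat=(A((259,5),.024)[1]+A((259,95),.024)[1])/2; print('groove lateral',lat)
if abs(lat)<.004 and abs(A((450,250),.05)[1])>.06:
    Qt=Q(91.6); p=o+R.T@np.array([0,lat*.5]); p=np.array(p)
    print(manip.line_to([*p,.0345],Qt,velocity=.04,f_stop=5)); e=st()['ee_pos']
    if abs(e[2]-.0358)<.003:
        manip.grip(0.75); st()
        w=snap('wrist','w6')['img']; s=snap('side','s6')['img']; g=snap('scene','g6')['img']
        m=np.zeros((600,800,3),np.uint8); m[:390,:520]=cv2.resize(w,(520,390)); m[:280,520:]=cv2.resize(s[200:300,310:410],(280,280)); m[320:600,520:]=cv2.resize(g[180:260,310:390],(280,280))
        cv2.imwrite('pics/c6.png',m[:,:,::-1])
```

```text
groove [0.1134 0.001 ] [0.0712 0.0009] case [-0.0049 -0.0965] screws [0.0496 0.0164] [ 0.0496 -0.0158]
groove lateral 0.00095
True
t 17.15 p [0.636  0.0651 0.0359] gap 0.571 gf 85.2 F [-0.3 -0.3  5.3]
t 17.45 p [0.6339 0.0651 0.0337] gap 0.752 gf 0.0 F [-0.8 -1.   0.2]
```

Run:
```python
from h import *
Qt=Q(91.6); t=np.array([-.0279,.9996]); f=np.array([.6375,.0160])
a=f+t*.049
manip.line_to([*a,.0365],Qt,velocity=.03); st()
manip.grip(0.0,70); st()
a=manip.get_obs()['ee_pos']
b=f+t*.006
print(manip.line_to([*b,.0365],Qt,velocity=.05,f_stop=14)); st()
b=f-t*.012
print(manip.line_to([*b,.0365],Qt,velocity=.02,f_stop=14)); st()
manip.dwell(.3); st()
w=snap('wrist','w7')['img']; s=snap('side','s7')['img']; g=snap('scene','g7')['img']
m=np.zeros((600,800,3),np.uint8); m[:390,:520]=cv2.resize(w,(520,390)); m[:280,520:]=cv2.resize(s[200:300,310:410],(280,280)); m[320:600,520:]=cv2.resize(g[180:260,310:390],(280,280))
cv2.imwrite('pics/c7.png',m[:,:,::-1])
```

```text
t 17.87 p [0.6364 0.065  0.0368] gap 0.75 gf 0.0 F [0.1 0.  0.1]
t 18.14 p [0.6364 0.065  0.037 ] gap 0.572 gf 73.9 F [0.2 0.5 3.5]
False
t 19.15 p [0.6375 0.0231 0.0369] gap 0.575 gf 74.4 F [-0.9  5.   5.7]
True
t 19.73 p [0.6378 0.0185 0.037 ] gap 0.572 gf 74.1 F [0.6 7.1 4. ]
t 20.02 p [0.6378 0.0191 0.037 ] gap 0.57 gf 74.1 F [0.6 6.9 3.5]
```

View pics/c7.png

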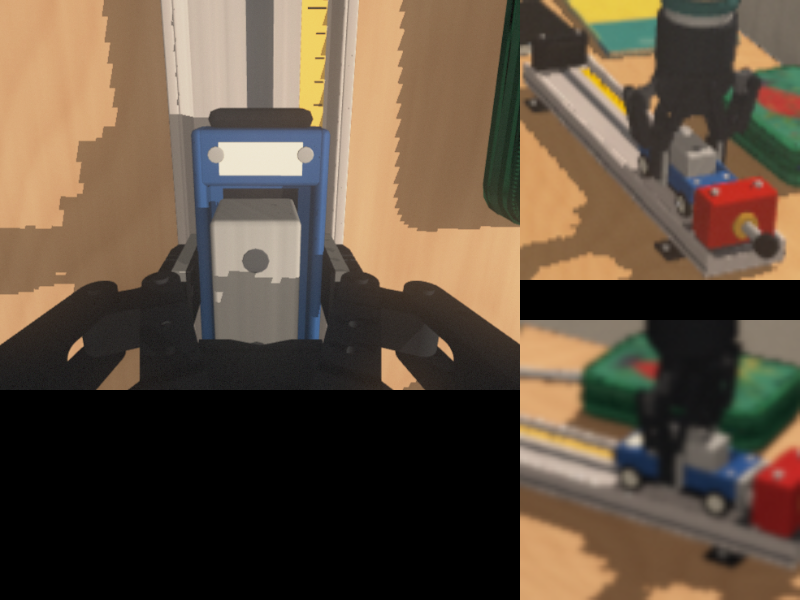

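The cart is on the track with its plate at the launcher and the plunger rod is out at the back. Only about 7 N is being held, which is roughly the plunger alone. I'll add push in small steps.

Run:
```python
from h import *
Qt=Q(91.6); t=np.array([-.0279,.9996]); f=np.array([.6375,.0160])
y=.0185
for i in range(14):
    y-=.0007
    p=f+t*(y-.016)
    manip.line_to([*p,.0365],Qt,velocity=.01); manip.dwell(.25); o=st(); print(round(y,4),o['moment'].round(2))
    if o['wrist_force'][1]>20: break
manip.dwell(.8); o=st(); print(o['moment'].round(2))
```

```text
t 20.68 p [0.6377 0.0196 0.0369] gap 0.57 gf 74.5 F [-0.1  7.   6.2]
0.0178 [ 0.94  0.15 -0.01]
t 21.18 p [0.6377 0.0189 0.0369] gap 0.57 gf 74.4 F [-1.1  6.6  5.5]
0.0171 [ 0.94  0.13 -0.1 ]
t 21.68 p [0.6378 0.0183 0.0369] gap 0.57 gf 74.4 F [0.9 6.7 4.8]
0.0164 [ 0.93  0.07 -0.02]
t 22.18 p [0.6378 0.0176 0.0369] gap 0.57 gf 74.4 F [-0.1  7.5  5.2]
0.0157 [ 0.94  0.12 -0.02]
t 22.68 p [0.6378 0.0172 0.0369] gap 0.573 gf 74.4 F [0.3 7.5 5.2]
0.015 [ 1.05  0.19 -0.01]
t 23.18 p [0.6377 0.0171 0.0369] gap 0.571 gf 74.4 F [-0.3  9.5  6. ]
0.0143 [ 1.29  0.09 -0.04]
t 23.68 p [0.6378 0.0171 0.037 ] gap 0.572 gf 74.4 F [ 0.5 12.   6.1]
0.0136 [1.5  0.08 0.04]
t 24.18 p [0.6377 0.0171 0.0369] gap 0.573 gf 74.4 F [-0.7 13.8  6.3]
0.0129 [1.74 0.01 0.08]
t 24.68 p [0.6378 0.0171 0.037 ] gap 0.57 gf 74.4 F [ 0.4 14.4  6.1]
0.0122 [1.93 0.05 0.17]
t 25.18 p [0.6377 0.0171 0.037 ] gap 0.57 gf 74.4 F [ 0.6 16.9  5.8]
0.0115 [2.21 0.07 0.17]
t 25.68 p [0.6377 0.017  0.037 ] gap 0.574 gf 74.4 F [-0.5 17.6  6.1]
0.0108 [2.38 0.04 0.2 ]
t 26.18 p [0.6377 0.0171 0.037 ] gap 0.57 gf 74.4 F [ 0.1 19.2  5.6]
0.0101 [2.67 0.06 0.28]
t 26.68 p [0.6377 0.017  0.037 ] gap 0.577 gf 74.4 F [ 0.4 21.8  5.7]
0.0094 [2.93 0.02 0.26]
t 27.48 p [0.6377 0.017  0.037 ] gap 0.569 gf 74.4 F [ 0.1 22.2  6.2]
[ 2.89 -0.02  0.29]
```

The hard stop is at y = 0.0171, but the yaw moment rises at about 25 mm × force. That means only the far (+x) pad carries the load, so I'll turn the cart slightly in +yaw to load both.

Run:
```python
from h import *
t=np.array([-.0279,.9996]); f=np.array([.6375,.0160]); p=f+t*(.0094-.016)
for i in range(1,14):
    a=91.6+.25*i
    manip.line_to([*p,.0365],Q(a),velocity=.01); manip.dwell(.3)
    M=[];F=[]
    for _ in range(5):
        o=manip.get_obs(); M.append(o['moment'][2]);F.append(o['wrist_force']); manip.dwell(.03)
    act=2*np.degrees(np.arctan2(o['tool_rot'][2],o['tool_rot'][1]))
    print(round(o['t'],1),a,'act',round(act%360,2),'Mz',np.mean(M).round(3),'F',np.mean(F,0).round(1),o['ee_pos'].round(4))
    if np.mean(M)<.02: break
```

```text
28.2 91.85 act 91.69 Mz 0.067 F [-0.2 21.8  6.7] [0.6376 0.017  0.037 ]
28.9 92.1 act 91.88 Mz -0.196 F [-0.6 21.5  6.5] [0.6374 0.017  0.037 ]
```

Run:
```python
from h import *
t=np.array([-.0279,.9996]); f=np.array([.6375,.0160]); p=f+t*(.0090-.016)
manip.line_to([*p,.0365],Q(91.9),velocity=.01); manip.dwell(.6)
for _ in range(4): o=st(); print(o['moment'].round(2)); manip.dwell(.1)
w=snap('wrist','w8')['img']; s=snap('side','s8')['img']; g=snap('scene','g8')['img']
m=np.zeros((600,800,3),np.uint8); m[:300,:400]=cv2.resize(w,(400,300)); m[:400,400:]=cv2.resize(s[200:300,320:420],(400,400),interpolation=2); m[300:600,:400]=cv2.resize(g[190:250,330:410],(400,300),interpolation=2); m[400:,400:]=cv2.resize(s[180:380,210:610],(400,200))
cv2.imwrite('pics/c8.png',m[:,:,::-1])
```

```text
t 29.76 p [0.6376 0.017  0.037 ] gap 0.571 gf 74.5 F [ 0.4 22.6  6.6]
[ 3.03 -0.03 -0.04]
t 29.86 p [0.6376 0.017  0.037 ] gap 0.573 gf 74.5 F [-1.3 22.1  7.4]
[ 3.01 -0.02  0.03]
t 29.96 p [0.6375 0.017  0.037 ] gap 0.57 gf 74.5 F [ 0.1 23.5  7.7]
[ 3.04  0.02 -0.04]
t 30.06 p [0.6375 0.017  0.037 ] gap 0.575 gf 74.5 F [-0.2 22.2  6.8]
[ 3.01  0.04 -0.02]
```

View pics/c8.png

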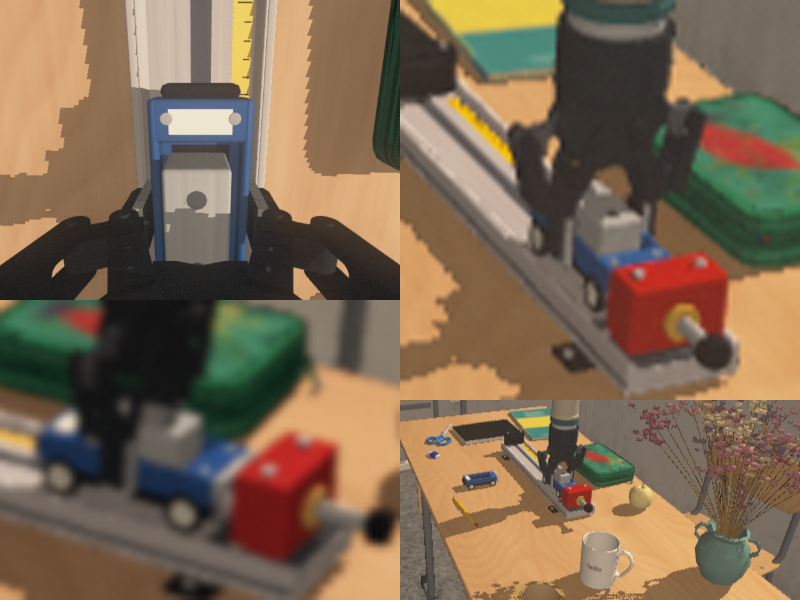

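The last view shows the cart between the rails with the bar in its tray, its plate against the launcher and the plunger rod pushed out at the back. The push is about 22 N with the yaw moment near zero, so both pads are loaded. The mug, notebook, pencil and eraser haven't moved.

```bash
python3 -c "
from rig import manip
print(manip.sign_off())"
```

```text
the job is handed in; nothing more can be done
None
```

I've handed the job in at about 30 s: the bar is in the larger cart's tray, the cart stands between the rails, and the arm is still holding its plate against both stop pads with about 22 N (some 7 N of it the plunger).

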